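# Unload the desk pencil sharpener and hold its sprung carriage out to the ring mark

### The job

The pencil sharpener on the desk is to be loaded with a new pencil. First draw the worn pencil stub straight out of its carriage and lay it flat in the long, empty bay of the wooden pen tray; then grip the black carriage head, pull it out on its telescoping rods against the inner springs until the dark ring mark on the rods just comes clear of the sleeves, never on towards the end stop, and finish holding it still at the mark so that a colleague can put the new pencil in. Leave the eraser, the matchbox, the tape roll and the stamp where they are.

Things in the scene. Friction and masses are not known exactly. Their poses are not given: they have to be found in the camera images.
- sharpener: Desk pencil sharpener: grey arched housing 90 long x 64 wide x 100 mm high on a round black suction base 96 mm across, fixed. Origin: centre of its underside; x points from its pencil side to its back (crank to x = +85 mm), y left, z up. Two steel rods 8 mm thick, 32 mm apart, carry the carriage head; they slide from sleeves with front faces at x = -50 mm. Bore and rods: z = 68 mm.
- carriage (a joint): Travel of the carriage out along the sharpener's -x, m. 0 = home; 0.050 = the mark: the rear edge of the 4 mm wide dark ring on each rod is level with its sleeve's front face, the ring just clear; 0.070 = end stop. Springs inside draw it home: 3.5 N at 0, 8.5 N at the mark (100 N/m); let go, it flies home.
- head_grip (a point): Centre of the black carriage head's waist, a block 42 wide (y) x 44 high x 26 mm long (x); at home at x = -68, z = 68 mm of the sharpener, whose axes it has; moves with the carriage. Grip its flat sides from above, closing along y. A flange 52 x 54 x 5 mm at its front keeps fingers from slipping off. Behind it 5 mm to the sleeves, 10 mm to the 56 mm wide bearing block. Tabs on top reach z = 97 mm.
- head_mouth (a point): Where the pencil goes in: the mouth of the 12 mm bore in the front face of the carriage head's flange, 18 mm before head_grip; moves with the carriage.
- pencil_short: Worn green pencil, 98 mm long, 6 to 7 mm thick, loose. Origin at its point; z runs along it to the blunt end. At the start it lies level in the carriage bore, point inward, with about 44 mm of its blunt end out of the flange, towards the robot; the other 54 mm is inside, so draw it straight out along its axis by more than that.
- pencil_mid (a point): Middle of the pencil, on its axis.
- pen_tray: Shallow wooden pen tray, 196 x 80 mm, walls 14 mm high and 5 mm thick, floor 4 mm thick, fixed to the desk. Origin: centre of its underside; x along its length, away from the robot. A cross wall at x = +43 mm parts the long empty bay (front, nearer the robot) from the short bay with the eraser.
- long_bay (a point): Centre of the floor of the tray's long bay (inside 134 x 70 mm), 4 mm above the desk; the tray's axes.
- eraser: Bystander: small white eraser in a blue sleeve, 19 x 42 x 12 mm, in the tray's short bay. Origin: centre of its underside.
- match_box: Bystander: matchbox 30 x 46 x 15 mm, lying between the sharpener and the tray. Origin: centre of its underside.
- tape_roll: Bystander: roll of tape, 92 mm across, 48 mm high, at the left of the desk. Origin: centre of its underside.
- round_stamp: Bystander: round wooden-handled stamp, 35 mm across, 67 mm high, standing at the back on the left. Origin: centre of its underside.

How it is judged:
By the outcome, as a careful person would: the job done as asked, in the order asked, and still so for the second after the job is handed in, while the arm keeps its last pose, push and grip.
It also fails if it takes over 51 s, if anything falls off the work surface, if the arm or the gripper's body presses on something with over 40 N, if the wrist force passes 120 N, or if a joint passes its speed limit or range.

### The arm

A 6-joint arm with a two-finger parallel gripper is mounted at the origin on a cart in front of the work surface, level with it; the furniture and walls round the work are solid. World frame = base frame: x ahead of the robot, y to its left, z up, the work surface at z = 0. Lengths are in m, angles in rad, forces in N, time in s.
With the tool pointing down it reaches from about 0.35 to 0.85 m from the base axis. Payload 8.1 kg.
Tool frame: the origin (TCP) lies midway between the tips of the shut fingers; the grasp point (between the pads) lies behind it (grasp_offset is the z of the grasp point in the tool frame, in m); z points along the fingers, y is the line along which they close (so a half turn about z gives the same grasp; the last joint's range is limited). The gripper opens to 93 mm and grips with 3 to 60 N. Pads are 15 mm wide; open, the fingers measure 128 mm over their backs; the gripper's body (75 mm by 188 mm) begins 65 mm behind the grasp point.
Start: joints at [-1.215, 0.13, 1.488, -0, 1.523, -0.085], TCP at [0.256, -0.543, 0.219] pointing down, gripper open.
Joint ranges: [-2.96, 2.96], [-0.89, 2.26], [0.02, 2.5], [-1.34, 4.48], [0, 2.73], [-2.66, 2.66]. Speed limits (rad/s): [2.39, 2.39, 2.79, 3.14, 3.14, 3.14].

### API

Orientations are given as a unit quaternion [w, x, y, z].
In Python, from plant import get_state, grab_frame, camera_model, sign_off, grasp_offset gives the robot as it stands.
- The arm moves only by the tool apply_moves, never from a script. Its argument "steps" is a list of rows, each an object with "offset": the shift along the world's x, y, z in cm, a list of three; "angular": the turn, a rotation vector about the world's x, y, z in degrees, a list of three; "gripper": the finger opening in cm, from 0 to 9.3. In form: [{"offset": [dx, dy, dz], "angular": [wx, wy, wz], "gripper": gripper}, ...]. A call has 1 to 10 rows; each row shifts and turns the commanded pose from where the row before left it; what a row does not reach is not made up. A row lasts 1/8 s, in which the tool goes at most 62.5 mm and 10.7 degrees, less where a joint would pass 70% of its speed; a pose out of reach is approached as far as the arm can. A call with a gripper value outside its range is refused whole. The fingers move at their own pace and stop on an object; the grip force is fixed at half the most. Time passes only in rows, so rows that do not move let the fingers close. It gives the time, the measured TCP pose, the force, the opening and the grip force at its end, in the units of the state.
- get_state(): the state, without advancing time (a new reading comes with each control period).
- grab_frame(name): name is "side" or "top"; returns (picture, depth): 420x560x3 uint8, blue, green, red; 420x560 float32, m along the optical axis (not along the pixel's ray), 0 where there is no reading.
- camera_model(name): a dict with "fx", "fy", "cx", "cy" (pixels), "k1" (the pictures are not rectified: a ray, as slopes to the right and down, at radius r is drawn at 1 + k1 r^2 times it, then the intrinsics apply), "rvec" (rotation vector, rad) and "tvec" (3), from world to camera coordinates, as OpenCV has them. Camera axes: x right, y down, z forward; pixel columns grow to the right and rows downward; lengths in m; the calibration is good to about 2 mm. A picture is of the moment at which its call begins. camera_model takes no time and is no camera call.
- sign_off(): hands the job in; it is judged then, once.
The state is a dict: "t": time; "qpos": joint angles; "dq": joint speeds; "tau": joint torques, N m; "position": TCP position; "tool_rot": TCP orientation; "wrist_force": force on the tool from outside, world axes, zero at the start; "ft_torque": the same for the moment, N m; "width": opening from 0.0 (shut) to 1.0 (fully open); "finger_force": force on a finger pad.
Only numpy, scipy, OpenCV 4.12 (cv2) and the standard library are available. Lean on these libraries where they do the work, as an engineer would, in place of code of your own. Each camera call takes 0.05 s, during which the arm holds its last target. There are 200 camera calls.

## Working session

There is one attempt and no reset: what is moved stays moved. The work goes in short steps, Python scripts to look and compute and a tool call to move; the robot and the scene stay as the last step left them, time stands still between calls to the robot, and variables do not carry over. Pictures are saved under pics/ and viewed, at most 10 in all, crops included, and the job is handed in when it is done.

Besides the shell and the picture viewer there is one more tool, called as name(argument=value, ...), one argument or row to a line, values as JSON. apply_moves: Moves the arm, as the interface text tells. Its arguments: {"type":"object","properties":{"steps":{"type":"array","items":{"type":"object","properties":{"offset":{"type":"array","items":{"type":"number"}},"angular":{"type":"array","items":{"type":"number"}},"gripper":{"type":"number"}}}}},"required":["steps"]}

```bash
mkdir -p pics; cat > h.py <<'E'
import numpy as np, cv2
from plant import *
def cam(n):
    m=camera_model(n); R,_=cv2.Rodrigues(np.array(m["rvec"],float)); return m,R,np.array(m["tvec"],float).ravel()
def rays(n,uv):
    m,R,t=cam(n); uv=np.atleast_2d(uv).astype(float)
    d=np.c_[(uv[:,0]-m["cx"])/m["fx"],(uv[:,1]-m["cy"])/m["fy"]]; s=d.copy()
    for _ in range(20): s=d/(1+m["k1"]*(s**2).sum(1,keepdims=True))
    return s,R,t
def pts(n,uv,depth):  # depth along axis
    s,R,t=rays(n,uv); c=np.c_[s,np.ones(len(s))]*np.asarray(depth)[:,None]; return (c-t)@R
def onplane(n,uv,z):
    s,R,t=rays(n,uv); d=np.c_[s,np.ones(len(s))]@R; o=-R.T@t
    return o+d*((z-o[2])/d[:,2])[:,None]
def cloud(n,dep):
    v,u=np.mgrid[0:420,0:560]; P=pts(n,np.c_[u.ravel(),v.ravel()],dep.ravel()).reshape(420,560,3); P[dep==0]=np.nan; return P
E
python3 - <<'E'
from h import *
for n in("top","side"):
    im,d=grab_frame(n); cv2.imwrite(f"pics/{n}0.png",im); np.save(f"{n}0.npy",d)
    m,R,t=cam(n); print(n,m,-R.T@t,R[2])
s=get_state();print(s,grasp_offset)
E
```

```text
top {'fx': 442.4628361429971, 'fy': 442.4628361429971, 'cx': 283.5592349288618, 'cy': 213.70042909531878, 'k1': 0.0035294866237964143, 'rvec': array([ 2.15401011, -2.19411403,  0.08175182]), 'tvec': array([0.1211444 , 0.59597203, 1.03718569])} [0.50874076 0.1014595  1.08466658] [ 0.08408188  0.00815901 -0.99642545]
side {'fx': 406.43558550844114, 'fy': 406.43558550844114, 'cx': 266.88693898665076, 'cy': 210.97844320352428, 'k1': -0.013242132851052354, 'rvec': array([ 1.20219386, -2.12048723,  1.12868294]), 'tvec': array([0.40380869, 0.32647866, 0.51525962])} [0.00492495 0.47542999 0.55595352] [ 0.70412443 -0.43273784 -0.56298024]
{'t': 0.1, 'qpos': array([-1.21538855e+00,  1.31080914e-01,  1.48915903e+00, -1.09006555e-05,
        1.52301246e+00, -8.54235517e-02]), 'dq': array([-4.18868782e-04, -8.56264376e-04, -1.76551271e-03, -6.37525700e-04,
       -1.07008022e-03, -5.32797577e-05]), 'tau': array([ 2.16258166e-03, -5.61339569e+01, -4.93096089e+01,  7.71747250e-02,
        2.91407813e-02, -6.11406426e-05]), 'position': array([ 0.25583917, -0.54215327,  0.21770141]), 'tool_rot': array([-8.21588607e-04,  9.75806261e-01,  2.18635434e-01, -1.17080487e-04]), 'wrist_force': array([ 0.67271829,  0.01587347, -0.6400568 ]), 'ft_torque': array([-0.00699482,  0.03178401,  0.01203591]), 'finger_force': 0.0, 'width': 1.0018234111453777} -0.0188
```

View pics/top0.png

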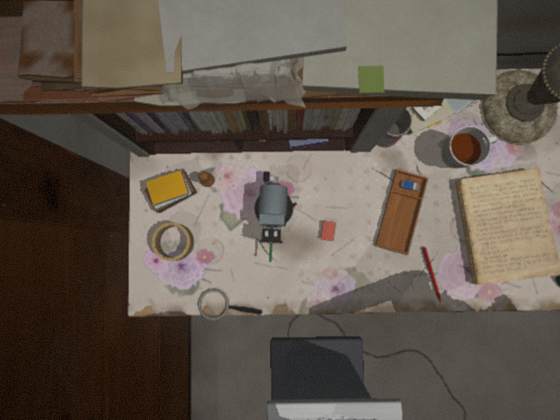

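View pics/side0.png

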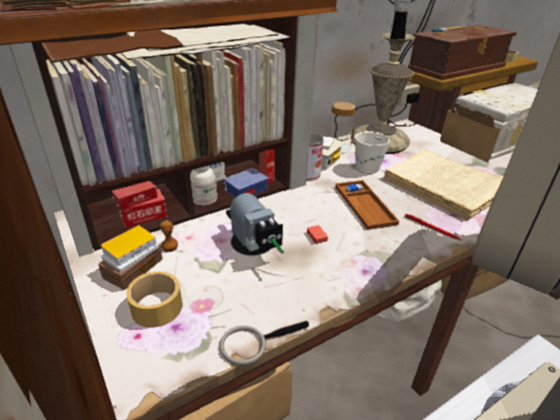

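The top view shows the sharpener at about (272,205), with the head at (271,236), the green pencil at (270,250) and the tray between (394,170) and (408,253). The side view shows the head at (268,236), the pencil tip at (281,248) and the tray at (368,205).

```bash
cat > m.py <<'E'
from h import *
for n,box in(("top",(255,238,290,270)),("side",(255,225,300,262))):
    im=cv2.imread(f"pics/{n}0.png"); d=np.load(f"{n}0.npy"); P=cloud(n,d); hsv=cv2.cvtColor(im,cv2.COLOR_BGR2HSV)
    g=cv2.inRange(hsv,(55,90,30),(95,255,255)); x0,y0,x1,y1=box; k=np.zeros_like(g);k[y0:y1,x0:x1]=g[y0:y1,x0:x1]
    v,u=np.nonzero(k); print(n,"pencil px",len(u)); Q=P[v,u]; 
    for a,b,q in zip(u,v,Q): print(a,b,q.round(4))
im=cv2.imread("pics/top0.png");P=cloud("top",np.load("top0.npy"));hsv=cv2.cvtColor(im,cv2.COLOR_BGR2HSV)
Ps=cloud("side",np.load("side0.npy"))
# housing/head points from both clouds
for n,C in(("top",P),("side",Ps)):
    near=(C[...,0]>.35)&(C[...,0]<.75)
    for lo,hi in((.075,.084),(.084,.094),(.094,.105)):
        m=near&(C[...,2]>lo)&(C[...,2]<hi)&(abs(C[...,1]-.1)<.12)
        q=C[m]; print(n,lo,len(q),q.min(0).round(3),q.max(0).round(3))
# tray
b=cv2.inRange(hsv,(3,90,40),(18,255,220));k=np.zeros_like(b);k[160:262,365:435]=b[160:262,365:435]
c=max(cv2.findContours(k,0,2)[0],key=cv2.contourArea);r=cv2.minAreaRect(c);bx=cv2.boxPoints(r);print(r)
print("tray corners",onplane("top",bx,.014).round(4))
ims=cv2.imread("pics/side0.png");hs=cv2.cvtColor(ims,cv2.COLOR_BGR2HSV)
b=cv2.inRange(hs,(3,90,40),(18,255,220));k=np.zeros_like(b);k[175:235,330:402]=b[175:235,330:402]
c=max(cv2.findContours(k,0,2)[0],key=cv2.contourArea);a=cv2.approxPolyDP(c,4,True)[:,0];print(a.tolist());print(onplane("side",a,.014).round(3))
print("floor z",np.nanmedian(Ps[205:215,365:375,2]),np.nanmedian(P[215:235,390:405,2]), "desk",np.nanmedian(P[265:275,290:310,2]),np.nanmedian(Ps[260:270,300:320,2]))
big=lambda i,x,y,w,h,s:cv2.resize(i[y:y+h,x:x+w],None,fx=s,fy=s,interpolation=cv2.INTER_CUBIC)
cv2.imwrite("pics/crop.png",np.hstack([big(im,240,165,60,100,6)[:600],big(ims,222,185,70,100,6)[:600]]))
E
python3 m.py
```

```text
top pencil px 18
271 244 [0.5253 0.1398 0.0695]
271 245 [0.5231 0.1399 0.067 ]
270 246 [0.5208 0.142  0.0725]
271 246 [0.5208 0.1399 0.0676]
270 247 [0.5185 0.1421 0.0715]
270 248 [0.5163 0.1424 0.0659]
270 249 [0.5139 0.1421 0.0727]
270 250 [0.5117 0.1423 0.069 ]
270 251 [0.5094 0.1425 0.0662]
270 252 [0.5071 0.1423 0.0708]
270 253 [0.5049 0.1422 0.0748]
270 254 [0.5026 0.1424 0.0701]
270 255 [0.5003 0.1425 0.0697]
270 256 [0.498  0.1426 0.0671]
270 257 [0.4957 0.1425 0.0697]
270 258 [0.4935 0.1425 0.0707]
270 259 [0.4912 0.1426 0.0703]
270 260 [0.4889 0.1428 0.0662]
side pencil px 66
270 238 [0.5302 0.1448 0.07  ]
271 238 [0.5292 0.1432 0.0701]
272 238 [0.5293 0.1408 0.069 ]
273 238 [0.5305 0.1377 0.067 ]
270 239 [0.5289 0.1456 0.0688]
271 239 [0.5269 0.1446 0.0697]
272 239 [0.5244 0.1439 0.0711]
273 239 [0.5244 0.1416 0.0702]
270 240 [0.528  0.1461 0.0671]
271 240 [0.5253 0.1455 0.0687]
272 240 [0.5219 0.1454 0.071 ]
273 240 [0.5217 0.1433 0.0703]
274 240 [0.5203 0.1419 0.0707]
275 240 [0.5293 0.1338 0.0613]
272 241 [0.5218 0.1454 0.0686]
273 241 [0.5183 0.1454 0.071 ]
274 241 [0.
[... 1634 characters left out ...]
0.166 0.094]
top 0.094 662 [0.529 0.111 0.094] [0.66  0.165 0.104]
side 0.075 223 [0.526 0.113 0.075] [0.66  0.17  0.084]
side 0.084 473 [0.528 0.11  0.084] [0.66  0.169 0.094]
side 0.094 630 [0.529 0.111 0.094] [0.662 0.169 0.104]
((401.6484680175781, 211.30856323242188), (33.61403274536133, 80.34503936767578), 15.03781795501709)
tray corners [[ 0.5175 -0.1086  0.014 ]
 [ 0.7056 -0.166   0.014 ]
 [ 0.6825 -0.2441  0.014 ]
 [ 0.4952 -0.1856  0.014 ]]
[[336, 183], [367, 228], [398, 222], [362, 180]]
[[ 0.703 -0.167  0.014]
 [ 0.511 -0.1    0.014]
 [ 0.492 -0.177  0.014]
 [ 0.68  -0.238  0.014]]
floor z 0.0057819597069099105 0.004317404708539872 desk 0.0004217670294756252 0.0015050138458548505
```

View pics/crop.png

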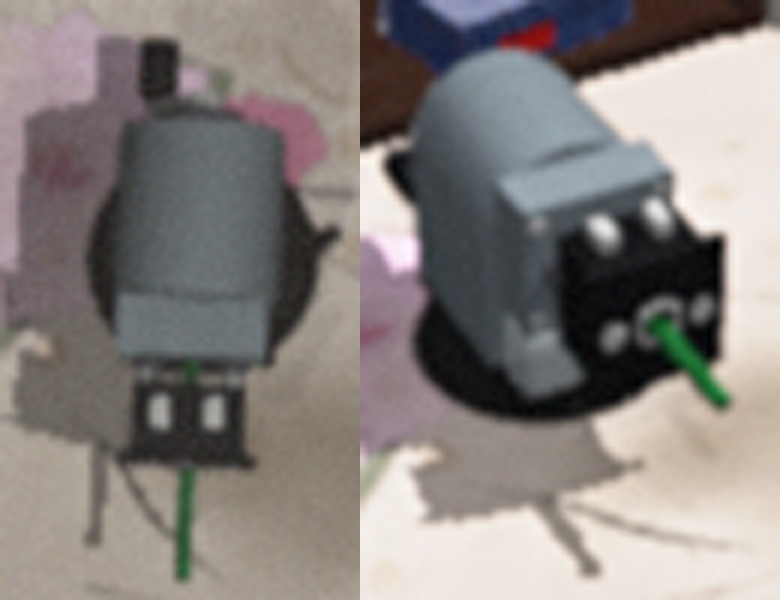

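The crop shows the flange front edge at about y=465 in the left panel. The pencil runs from (190,470) to (182,578), so the sharpener has a slight yaw. I'll refine that yaw with sub-pixel fits.

```bash
cat > f.py <<'E'
from h import *
import sys
tag=sys.argv[1] if len(sys.argv)>1 else "0"
L={}
for n,box in(("top",(262,241,282,264)),("side",(266,236,288,254))):
    im=cv2.imread(f"pics/{n}{tag}.png").astype(float); x0,y0,x1,y1=box
    w=np.clip(im[...,1]-im[...,2]*.5-im[...,0]*.5-25,0,None)[y0:y1,x0:x1]
    v,u=np.mgrid[y0:y1,x0:x1]
    q=onplane(n,np.c_[u.ravel(),v.ravel()],.068); w=w.ravel()
    k=w>0; q=q[k][:,:2]; w=w[k]; c=(q*w[:,None]).sum(0)/w.sum(); e,V=np.linalg.eigh(((q-c).T*w)@(q-c)); d=V[:,1]*np.sign(V[0,1])
    s=(q-c)@d; print(n,"centre",c.round(4),"yaw",np.degrees(np.arctan2(d[1],d[0])).round(2),"ends",(c+d*s.min()).round(4),(c+d*s.max()).round(4))
for n in("top","side"):
    P=cloud(n,np.load(f"{n}{tag}.npy"))
    m=(P[...,2]>.088)&(P[...,2]<.11)&(P[...,0]>.56)&(P[...,0]<.68)&(abs(P[...,1]-.135)<.05)
    q=P[m]; xs=np.arange(.565,.66,.01); mids=[]
    for a in xs:
        y=q[abs(q[:,0]-a)<.006][:,1]
        mids.append((y.min()+y.max())/2 if len(y)>8 else np.nan)
    mids=np.array(mids);k=~np.isnan(mids);print(n,"housing mid",mids.round(4),"yaw",np.degrees(np.arctan(np.polyfit(xs[k],mids[k],1)[0])))
E
python3 f.py
```

```text
top centre [0.5063 0.1417] yaw -3.98 ends [0.4889 0.1429] [0.5254 0.1404]
side centre [0.5096 0.1434] yaw -4.89 ends [0.4851 0.1455] [0.5322 0.1415]
top housing mid [0.135  0.1381 0.138  0.1378 0.1355 0.1342 0.1352 0.1328 0.1325 0.1336] yaw -2.9895380142750203
side housing mid [0.1398 0.1403 0.14   0.14   0.1402 0.1408 0.1375 0.1382 0.1367 0.1365] yaw -2.4601005965280622
```

apply_moves(
  steps=[
    {"offset": [2, 6, 0], "angular": [0, 0, -5], "gripper": 4},
    {"offset": [2, 6, 0], "angular": [0, 0, -5], "gripper": 4},
    {"offset": [2, 6, 0], "angular": [0, 0, -5], "gripper": 4},
    {"offset": [2, 6, 0], "angular": [0, 0, -5], "gripper": 4},
    {"offset": [2, 6, 0], "angular": [0, 0, -5], "gripper": 4},
  ],
)

```text
t: 0.72
position: [0.3549, -0.2442, 0.2183]
tool_rot: [-0.0, 1.0, 0.001, 0.0]
wrist_force: [0.8, 0.1, 0.9]
width: 0.515
finger_force: 0.0
```

apply_moves(
  steps=[
    {"offset": [2, 5.5, 0], "angular": [0, 0, -2], "gripper": 4},
    {"offset": [2, 5.5, 0], "angular": [0, 0, -2], "gripper": 4},
    {"offset": [2, 5.5, -1], "gripper": 4},
    {"offset": [2, 5.5, -1], "gripper": 4},
    {"offset": [2, 5.5, -1], "gripper": 3},
    {"offset": [2, 5.5, -2], "gripper": 3},
    {"offset": [3, 5.7, -3], "gripper": 3},
    {"offset": [0, 0, 0], "gripper": 3},
    {"offset": [0, 0, 0], "gripper": 3},
  ],
)

```text
invalid input at $.steps[2]: expected keys offset, angular, gripper
```

```bash
python3 - <<'E'
from h import *
im,d=grab_frame("side");it,_=grab_frame("top")
f=lambda i,x,y:cv2.resize(i[y:y+120,x:x+80],None,fx=5,fy=5,interpolation=cv2.INTER_CUBIC)
cv2.imwrite("pics/s1.png",np.hstack([f(im,235,160),f(it,230,180)]))
s=get_state();print(s["position"],s["tool_rot"],s["t"])
E
```

```text
[ 0.35627916 -0.24121925  0.21838736] [-9.41034064e-04  9.99993036e-01  3.59453216e-03  3.47557509e-04] 0.825
```

View pics/s1.png

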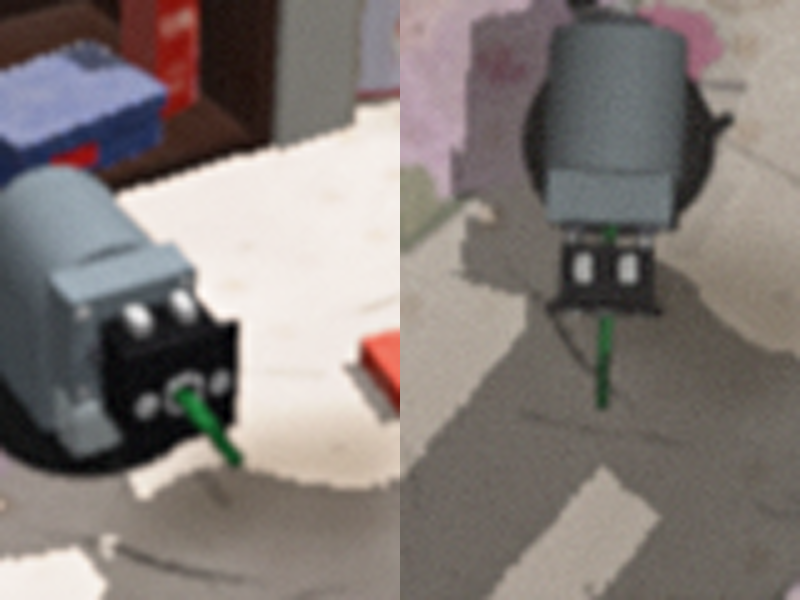

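The move was refused because every row needs all three keys. The picture shows the scene unchanged: the pencil runs from (607,318) to (602,405) in the top crop.

apply_moves(
  steps=[
    {"offset": [2, 5.5, 0], "angular": [0, 0, -2], "gripper": 4},
    {"offset": [2, 5.5, 0], "angular": [0, 0, -2], "gripper": 4},
    {"offset": [2, 5.5, -1], "angular": [0, 0, 0], "gripper": 4},
    {"offset": [2, 5.5, -1], "angular": [0, 0, 0], "gripper": 4},
    {"offset": [2, 5.5, -1], "angular": [0, 0, 0], "gripper": 3},
    {"offset": [2, 5.5, -2], "angular": [0, 0, 0], "gripper": 3},
    {"offset": [3, 5.5, -3], "angular": [0, 0, 0], "gripper": 3},
    {"offset": [0, 0, 0], "angular": [0, 0, 0], "gripper": 3},
    {"offset": [0, 0, 0], "angular": [0, 0, 0], "gripper": 3},
  ],
)

```text
t: 1.95
position: [0.5016, 0.1327, 0.1412]
tool_rot: [0.0, 0.999, -0.032, -0.001]
wrist_force: [0.3, 0.3, 0.2]
width: 0.326
finger_force: 0.0
```

apply_moves(
  steps=[
    {"offset": [0.3, 1.0, -2.5], "angular": [0, 0, 0], "gripper": 3},
    {"offset": [0, 0, -2.5], "angular": [0, 0, 0], "gripper": 3},
    {"offset": [0, 0, -2], "angular": [0, 0, 0], "gripper": 3},
    {"offset": [0, 0, -1.4], "angular": [0, 0, 0], "gripper": 3},
    {"offset": [0, 0, 0], "angular": [0, 0, 0], "gripper": 3},
    {"offset": [0, 0, 0], "angular": [0, 0, 0], "gripper": 3},
  ],
)

```text
t: 2.7
position: [0.5057, 0.143, 0.0589]
tool_rot: [-0.0, 0.999, -0.033, 0.001]
wrist_force: [0.0, 0.2, -0.9]
width: 0.321
finger_force: 0.0
```

```bash
python3 - <<'E'
from h import *
im,d=grab_frame("side");it,_=grab_frame("top")
f=lambda i,x,y:cv2.resize(i[y:y+120,x:x+80],None,fx=5,fy=5,interpolation=cv2.INTER_CUBIC)
cv2.imwrite("pics/s2.png",np.hstack([f(im,235,160),f(it,230,180)]))
s=get_state();print(s["position"],s["tool_rot"],s["t"])
E
```

```text
[0.50577127 0.14330263 0.05890653] [-1.98886535e-04  9.99463349e-01 -3.27407371e-02  1.00896855e-03] 2.8
```

View pics/s2.png

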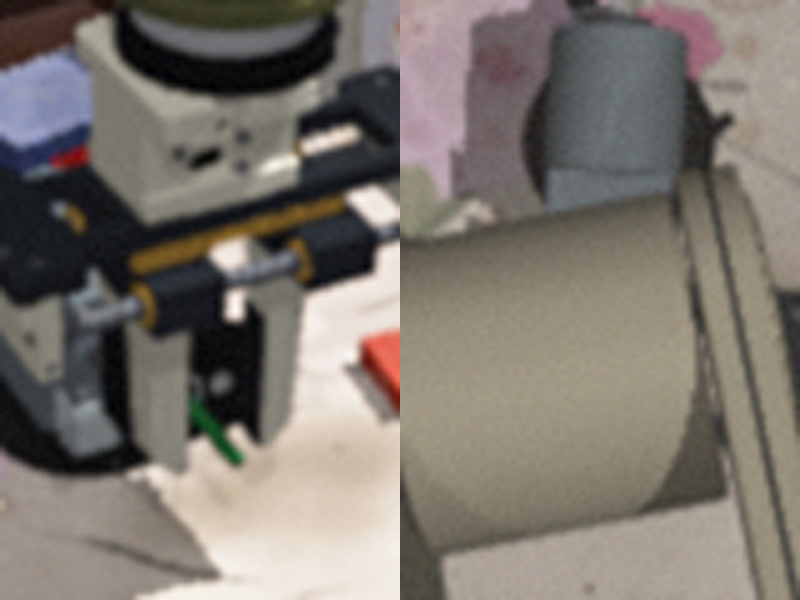

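The fingers straddle the pencil, which shows at about (215,430) in the side crop. I'll close on it now.

apply_moves(
  steps=[
    {"offset": [0, 0, 0], "angular": [0, 0, 0], "gripper": 1.2},
    {"offset": [0, 0, 0], "angular": [0, 0, 0], "gripper": 0.8},
    {"offset": [0, 0, 0], "angular": [0, 0, 0], "gripper": 0},
    {"offset": [0, 0, 0], "angular": [0, 0, 0], "gripper": 0},
    {"offset": [0, 0, 0], "angular": [0, 0, 0], "gripper": 0},
  ],
)

```text
t: 3.42
position: [0.5048, 0.1434, 0.0577]
tool_rot: [-0.0, 0.999, -0.033, 0.0]
wrist_force: [-0.5, 1.0, 0.1]
width: 0.07
finger_force: 30.0
```

apply_moves(
  steps=[
    {"offset": [-0.5, 0.035, 0], "angular": [0, 0, 0], "gripper": 0},
    {"offset": [-0.8, 0.055, 0], "angular": [0, 0, 0], "gripper": 0},
    {"offset": [-0.8, 0.055, 0], "angular": [0, 0, 0], "gripper": 0},
    {"offset": [-0.8, 0.055, 0], "angular": [0, 0, 0], "gripper": 0},
    {"offset": [-1, 0.07, 0], "angular": [0, 0, 0], "gripper": 0},
    {"offset": [-1, 0.07, 0], "angular": [0, 0, 0], "gripper": 0},
    {"offset": [-1, 0.07, 0], "angular": [0, 0, 0], "gripper": 0},
    {"offset": [-1, 0.07, 0], "angular": [0, 0, 0], "gripper": 0},
    {"offset": [-1, 0.07, 0], "angular": [0, 0, 0], "gripper": 0},
    {"offset": [0, 0, 0], "angular": [0, 0, 0], "gripper": 0},
  ],
)

```text
t: 4.68
position: [0.4251, 0.1489, 0.0576]
tool_rot: [0.0, 0.999, -0.032, -0.0]
wrist_force: [-0.3, -0.4, -0.1]
width: 0.074
finger_force: 30.0
```

```bash
python3 - <<'E'
from h import *
im,d=grab_frame("side")
cv2.imwrite("pics/s3.png",cv2.resize(im[180:300,230:390],None,fx=5,fy=5,interpolation=cv2.INTER_CUBIC))
s=get_state();print(s["position"],s["tool_rot"],s["t"],s["width"],s["wrist_force"])
E
```

```text
[0.42568282 0.14889523 0.0577294 ] [-4.42895295e-05  9.99471366e-01 -3.25108085e-02  1.84093864e-04] 4.725 0.07180928243731328 [ 0.23124296 -0.48660247 -0.36604048]
```

View pics/s3.png

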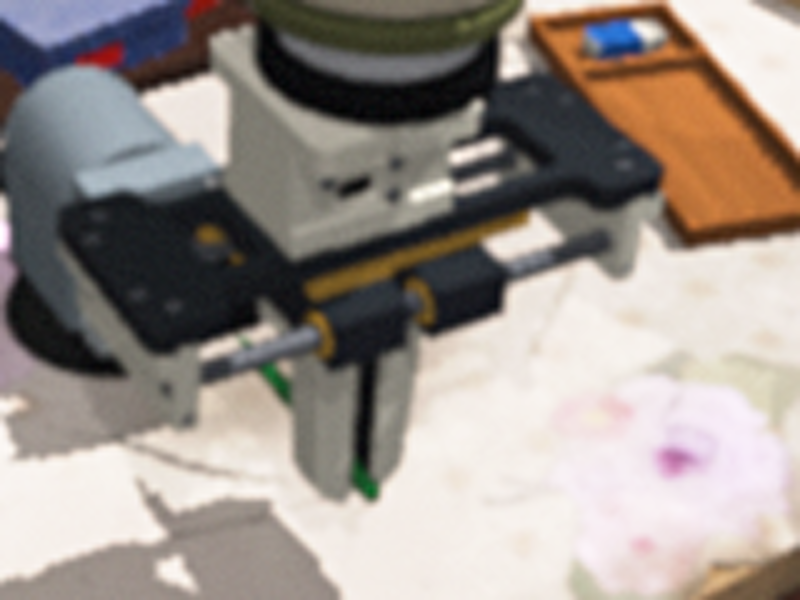

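The pencil is held level, visible on both sides of the fingers at (265,375) and (370,488), and its point is clear of the flange. Next I'll carry it to the tray.

apply_moves(
  steps=[
    {"offset": [0, 0, 2.5], "angular": [0, 0, 0], "gripper": 0},
    {"offset": [0, -1, 3], "angular": [0, 0, 0], "gripper": 0},
    {"offset": [0, -3, 1], "angular": [0, 0, -2], "gripper": 0},
    {"offset": [1, -4.5, 0], "angular": [0, 0, -2], "gripper": 0},
    {"offset": [1.5, -4.5, 0], "angular": [0, 0, -2], "gripper": 0},
    {"offset": [2, -4.5, 0], "angular": [0, 0, -2], "gripper": 0},
    {"offset": [2.5, -4.5, 0], "angular": [0, 0, -2], "gripper": 0},
    {"offset": [2.5, -4.5, 0], "angular": [0, 0, -2], "gripper": 0},
    {"offset": [2.5, -4, 0], "angular": [0, 0, -2], "gripper": 0},
    {"offset": [0, 0, 0], "angular": [0, 0, 0], "gripper": 0},
  ],
)

```text
t: 5.98
position: [0.5469, -0.1592, 0.1222]
tool_rot: [0.0, 0.988, -0.156, 0.0]
wrist_force: [-0.7, 0.8, -0.2]
width: 0.071
finger_force: 30.0
```

apply_moves(
  steps=[
    {"offset": [0, 0, 0], "angular": [0, 0, 0], "gripper": 0},
  ],
)

```text
t: 6.1
position: [0.5455, -0.156, 0.1222]
tool_rot: [-0.0, 0.988, -0.154, -0.001]
wrist_force: [-0.6, -0.3, -0.4]
width: 0.068
finger_force: 30.0
```

apply_moves(
  steps=[
    {"offset": [0, 0, -3], "angular": [0, 0, 0], "gripper": 0},
    {"offset": [0, 0, -3], "angular": [0, 0, 0], "gripper": 0},
    {"offset": [0, 0, -2.5], "angular": [0, 0, 0], "gripper": 0},
    {"offset": [0, 0, 0], "angular": [0, 0, 0], "gripper": 0},
  ],
)

```text
t: 6.6
position: [0.5436, -0.1542, 0.0356]
tool_rot: [-0.001, 0.988, -0.153, -0.002]
wrist_force: [0.6, 0.4, 0.7]
width: 0.071
finger_force: 30.0
```

```bash
python3 - <<'E'
from h import *
im,d=grab_frame("side")
cv2.imwrite("pics/s4.png",cv2.resize(im[140:260,300:460],None,fx=5,fy=5,interpolation=cv2.INTER_CUBIC))
s=get_state();print(s["position"],s["tool_rot"],s["t"],s["width"],s["wrist_force"])
E
```

```text
[ 0.54491378 -0.15487804  0.03730448] [-2.73955236e-04  9.88136722e-01 -1.53573760e-01 -9.18225790e-04] 6.65 0.07123310990921862 [ 0.87324859 -0.28067067  0.61959199]
```

View pics/s4.png

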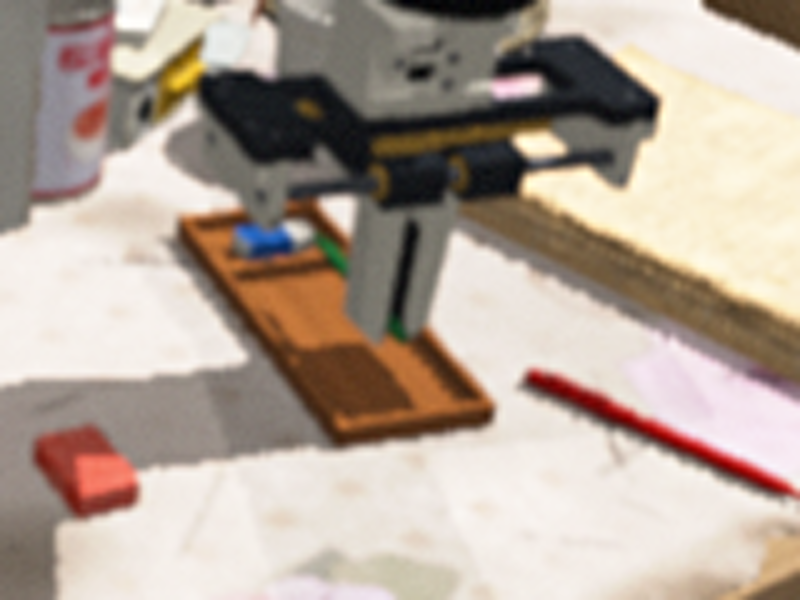

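The pencil is held over the long bay, with its blunt end at about (400,328) and point towards (325,245). It still appears high because of perspective. Lower and release.

apply_moves(
  steps=[
    {"offset": [0, 0, -1.2], "angular": [0, 0, 0], "gripper": 0},
    {"offset": [0, 0, -1], "angular": [0, 0, 0], "gripper": 0},
    {"offset": [0, 0, -0.6], "angular": [0, 0, 0], "gripper": 0},
    {"offset": [0, 0, 0], "angular": [0, 0, 0], "gripper": 0},
    {"offset": [0, 0, 0], "angular": [0, 0, 0], "gripper": 0},
  ],
)

```text
t: 7.28
position: [0.546, -0.1563, 0.0098]
tool_rot: [0.0, 0.988, -0.154, 0.0]
wrist_force: [-1.1, -0.5, 1.6]
width: 0.071
finger_force: 30.0
```

```bash
python3 - <<'E'
from h import *
im,d=grab_frame("side")
w=im.astype(float);w=np.clip(w[...,1]-w[...,2]*.5-w[...,0]*.5-20,0,None);w[:, :355]=0;w[:175]=0;w[225:]=0;w[:,395:]=0
v,u=np.nonzero(w);q=onplane("side",np.c_[u,v],.018);print(np.c_[u,v,q.round(3)][np.argsort(q[:,0])][::4])
s=get_state();print(s["position"],s["t"],s["wrist_force"])
E
```

```text
[[ 3.78e+02  2.16e+02  5.30e-01 -1.50e-01  1.80e-02]
 [ 3.77e+02  2.14e+02  5.37e-01 -1.54e-01  1.80e-02]
 [ 3.77e+02  2.12e+02  5.43e-01 -1.60e-01  1.80e-02]
 [ 3.66e+02  2.01e+02  5.92e-01 -1.70e-01  1.80e-02]
 [ 3.66e+02  1.99e+02  5.99e-01 -1.77e-01  1.80e-02]
 [ 3.64e+02  1.98e+02  6.05e-01 -1.75e-01  1.80e-02]
 [ 3.63e+02  1.96e+02  6.13e-01 -1.80e-01  1.80e-02]]
[ 0.54612899 -0.1563553   0.00999388] 7.325 [-0.57454126  0.57089793  0.98237923]
```

apply_moves(
  steps=[
    {"offset": [0, 0, -0.3], "angular": [0, 0, 0], "gripper": 0},
    {"offset": [0, 0, 0], "angular": [0, 0, 0], "gripper": 0.9},
    {"offset": [0, 0, 0], "angular": [0, 0, 0], "gripper": 1.4},
    {"offset": [0, 0, 0], "angular": [0, 0, 0], "gripper": 1.8},
    {"offset": [0, 0, 0], "angular": [0, 0, 0], "gripper": 1.8},
    {"offset": [0, 0, 1.5], "angular": [0, 0, 0], "gripper": 1.8},
    {"offset": [0, 0, 3], "angular": [0, 0, 0], "gripper": 1.8},
    {"offset": [-2, 2, 5], "angular": [0, 0, 0], "gripper": 4},
    {"offset": [-3, 4, 5], "angular": [0, 0, 2], "gripper": 6},
    {"offset": [-3, 4, 2], "angular": [0, 0, 2], "gripper": 6},
  ],
)

```text
t: 8.57
position: [0.4704, -0.0606, 0.1704]
tool_rot: [0.0, 0.993, -0.12, 0.003]
wrist_force: [0.9, 1.0, 0.5]
width: 0.471
finger_force: 0.0
```

apply_moves(
  steps=[
    {"offset": [0, 4, 0], "angular": [0, 0, 2], "gripper": 6.4},
    {"offset": [0, 4, 0], "angular": [0, 0, 2], "gripper": 6.4},
    {"offset": [0, 0, 0], "angular": [0, 0, 0], "gripper": 6.4},
  ],
)

```text
t: 8.95
position: [0.4695, 0.0213, 0.1672]
tool_rot: [-0.0, 0.997, -0.083, 0.001]
wrist_force: [-0.3, -0.4, 0.8]
width: 0.683
finger_force: 0.0
```

```bash
python3 - <<'E'
from h import *
im,d=grab_frame("side");it,dt=grab_frame("top");cv2.imwrite("pics/top2.png",it);cv2.imwrite("pics/side2.png",im);np.save("top2.npy",dt);np.save("side2.npy",d)
f=lambda i,x,y:cv2.resize(i[y:y+120,x:x+80],None,fx=5,fy=5,interpolation=cv2.INTER_CUBIC)
cv2.imwrite("pics/s5.png",np.hstack([f(im,325,150),f(it,360,155)]))
s=get_state();print(s["position"],s["tool_rot"],s["t"],s["width"])
E
```

```text
[0.46953418 0.01908137 0.16668375] [ 2.22011556e-04  9.96424502e-01 -8.44857906e-02  5.59777319e-04] 9.05 0.6868225733313835
```

View pics/s5.png

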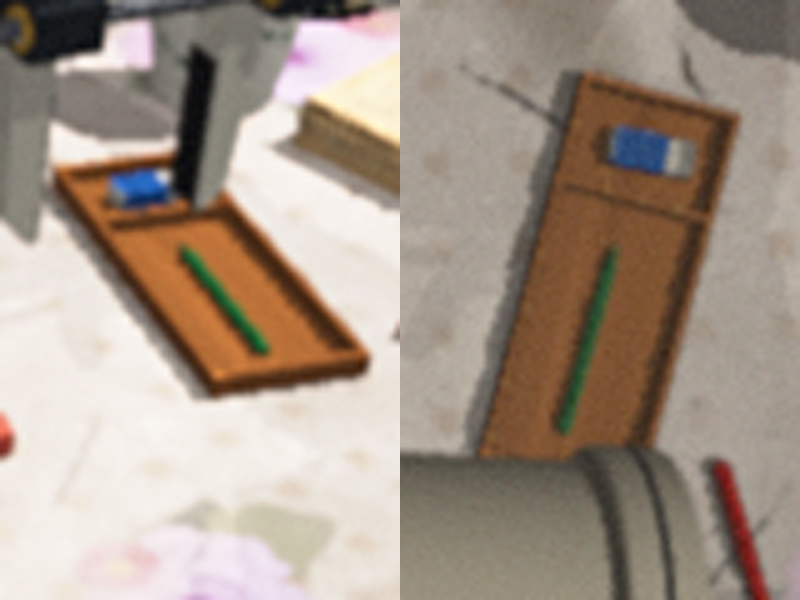

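The pencil lies flat in the long bay, from (560,430) to (612,250) in the top crop, and the eraser is undisturbed. Next I'll refine the head position.

```bash
python3 - <<'E'
from h import *
a=np.radians(-4.2);ex=np.array([np.cos(a),np.sin(a)]);ey=np.array([-ex[1],ex[0]]);o=np.array([.508,.1425])
for n in("side","top"):
    im=cv2.imread(f"pics/{n}0.png");P=cloud(n,np.load(f"{n}0.npy"));g=im.max(2)
    m=(P[...,2]>.043)&(P[...,2]<.096)&(abs(P[...,0]-.55)<.035)&(abs(P[...,1]-.14)<.04)&(g<60)
    q=P[m];l=np.c_[(q[:,:2]-o)@ex,(q[:,:2]-o)@ey,q[:,2]]
    print(n,len(q),np.percentile(l,[2,5,10,25,50,75,90,95,98],axis=0).T.round(4))
    h,e=np.histogram(l[:,0],np.arange(0.01,.06,.002));print(dict(zip((e[:-1]*1000).round().astype(int).tolist(),h.tolist())))
    f=l[(l[:,0]<.027)];print("flange y",f[:,1].min(),f[:,1].max(),"z",f[:,2].min(),f[:,2].max())
E
```

```text
side 505 [[ 0.0206  0.021   0.0213  0.022   0.0229  0.0335  0.0447  0.0486  0.0507]
 [-0.0202 -0.0179 -0.0143 -0.0029  0.0116  0.0226  0.0237  0.0259  0.0271]
 [ 0.0458  0.0483  0.0514  0.0598  0.079   0.0903  0.0925  0.0939  0.095 ]]
{10: 0, 12: 0, 14: 0, 16: 0, 18: 2, 20: 122, 22: 212, 24: 27, 26: 3, 28: 0, 30: 3, 32: 12, 34: 16, 36: 17, 38: 9, 40: 17, 42: 11, 44: 16, 46: 7, 48: 18, 50: 4, 52: 0, 54: 0, 56: 3}
flange y -0.022016267406907656 0.027981003297490384 z 0.04368101810788472 0.09596316273645206
top 163 [[ 0.0228  0.0236  0.025   0.0283  0.0334  0.0439  0.0495  0.0506  0.0601]
 [-0.0209 -0.0193 -0.0174 -0.0103  0.0004  0.0097  0.017   0.0188  0.0197]
 [ 0.0674  0.0863  0.0879  0.0889  0.0904  0.092   0.0938  0.0945  0.0952]]
{10: 0, 12: 0, 14: 0, 16: 0, 18: 0, 20: 0, 22: 11, 24: 13, 26: 14, 28: 16, 30: 17, 32: 15, 34: 8, 36: 7, 38: 8, 40: 8, 42: 5, 44: 7, 46: 9, 48: 11, 50: 8, 52: 0, 54: 0, 56: 0}
flange y -0.024485891736681527 0.022614782717682635 z 0.09028767951221627 0.0956872177085559
```

apply_moves(
  steps=[
    {"offset": [2, 3, 0], "angular": [0, 0, 2], "gripper": 6.6},
    {"offset": [2, 3, 0], "angular": [0, 0, 2], "gripper": 6.6},
    {"offset": [2, 3, 0], "angular": [0, 0, 1.6], "gripper": 6.6},
    {"offset": [1.8, 3, -2], "angular": [0, 0, 0], "gripper": 6.6},
    {"offset": [0, 0, -2], "angular": [0, 0, 0], "gripper": 6.6},
    {"offset": [0, 0, 0], "angular": [0, 0, 0], "gripper": 6.6},
    {"offset": [0, 0, 0], "angular": [0, 0, 0], "gripper": 6.6},
  ],
)

```text
t: 9.93
position: [0.5472, 0.1378, 0.1262]
tool_rot: [0.0, 0.999, -0.037, -0.0]
wrist_force: [-0.7, -0.0, 0.7]
width: 0.708
finger_force: 0.0
```

apply_moves(
  steps=[
    {"offset": [0.1, 0.2, 0], "angular": [0, 0, 0], "gripper": 6.6},
    {"offset": [0, 0, -2], "angular": [0, 0, 0], "gripper": 6.6},
    {"offset": [0, 0, -2], "angular": [0, 0, 0], "gripper": 6.6},
    {"offset": [0, 0, -1.5], "angular": [0, 0, 0], "gripper": 6.6},
    {"offset": [0, 0, -1.2], "angular": [0, 0, 0], "gripper": 6.6},
    {"offset": [0, 0, -0.8], "angular": [0, 0, 0], "gripper": 6.6},
    {"offset": [0, 0, 0], "angular": [0, 0, 0], "gripper": 6.6},
    {"offset": [0, 0, 0], "angular": [0, 0, 0], "gripper": 6.6},
  ],
)

```text
t: 10.92
position: [0.5488, 0.1413, 0.0514]
tool_rot: [-0.0, 0.999, -0.036, 0.0]
wrist_force: [-0.4, 0.5, 0.4]
width: 0.71
finger_force: 0.0
```

```bash
python3 - <<'E'
from h import *
im,d=grab_frame("side")
cv2.imwrite("pics/s6.png",cv2.resize(im[175:275,205:325],None,fx=6,fy=6,interpolation=cv2.INTER_CUBIC))
s=get_state();print(s["position"],s["tool_rot"],s["t"],s["width"],s["wrist_force"])
E
```

```text
[0.54895816 0.14130198 0.05162263] [-1.43257187e-04  9.99346954e-01 -3.61277183e-02  6.58119016e-04] 10.975 0.7103386374249488 [ 0.94459631 -0.56850775 -0.52283408]
```

View pics/s6.png

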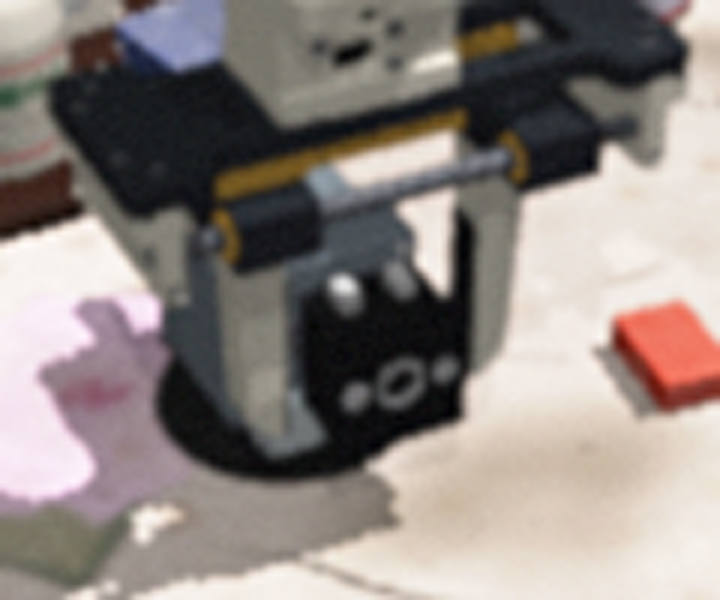

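The fingers straddle the head behind the flange, at (260,400) and (490,290). Close.

apply_moves(
  steps=[
    {"offset": [0, 0, 0], "angular": [0, 0, 0], "gripper": 5},
    {"offset": [0, 0, 0], "angular": [0, 0, 0], "gripper": 4.4},
    {"offset": [0, 0, 0], "angular": [0, 0, 0], "gripper": 3.5},
    {"offset": [0, 0, 0], "angular": [0, 0, 0], "gripper": 3},
    {"offset": [0, 0, 0], "angular": [0, 0, 0], "gripper": 3},
    {"offset": [0, 0, 0], "angular": [0, 0, 0], "gripper": 3},
  ],
)

```text
t: 11.72
position: [0.5484, 0.1404, 0.051]
tool_rot: [0.001, 0.999, -0.036, 0.0]
wrist_force: [-1.7, -5.9, 3.3]
width: 0.45
finger_force: 30.0
```

```bash
python3 -c "
from plant import *
s=get_state();print(s['position'],s['tool_rot'],s['wrist_force'],s['width'],s['ft_torque'])"
```

```text
[0.5483846  0.14044733 0.05103157] [ 5.07622802e-04  9.99346697e-01 -3.61375193e-02  3.08096669e-05] [-1.6584229  -5.90050926  3.30258352] 0.45024719152258524 [-0.63407046  0.20536979  0.34156464]
```

apply_moves(
  steps=[
    {"offset": [-0.3, -0.06, 0], "angular": [0, 0, 0], "gripper": 3},
    {"offset": [-0.5, 0.036, 0], "angular": [0, 0, 0], "gripper": 3},
    {"offset": [-0.5, 0.036, 0], "angular": [0, 0, 0], "gripper": 3},
    {"offset": [-0.5, 0.036, 0], "angular": [0, 0, 0], "gripper": 3},
    {"offset": [-0.5, 0.036, 0], "angular": [0, 0, 0], "gripper": 3},
    {"offset": [-0.5, 0.036, 0], "angular": [0, 0, 0], "gripper": 3},
    {"offset": [-0.5, 0.036, 0], "angular": [0, 0, 0], "gripper": 3},
    {"offset": [-0.5, 0.036, 0], "angular": [0, 0, 0], "gripper": 3},
    {"offset": [0, 0, 0], "angular": [0, 0, 0], "gripper": 3},
    {"offset": [0, 0, 0], "angular": [0, 0, 0], "gripper": 3},
  ],
)

```text
t: 12.98
position: [0.5108, 0.1427, 0.051]
tool_rot: [0.0, 0.999, -0.036, 0.001]
wrist_force: [6.4, -3.3, -2.6]
width: 0.446
finger_force: 30.0
```

```bash
cat > st.py <<'E'
from h import *
fr=[];S=[]
for i in range(6):
    S.append(get_state()); fr.append([grab_frame(n) for n in("side","top")])
im=np.mean([f[0][0] for f in fr],0).astype(np.uint8);it=np.mean([f[1][0] for f in fr],0).astype(np.uint8)
import sys
np.save("sd.npy",np.median([f[0][1] for f in fr],0));np.save("td.npy",np.median([f[1][1] for f in fr],0));cv2.imwrite("pics/avs.png",im);cv2.imwrite("pics/avt.png",it)
p=np.mean([s["position"] for s in S],0);d=p-np.array([.5484,.1404,.0510]);a=np.radians(-4.2)
print(p.round(4),"travel",-(d[0]*np.cos(a)+d[1]*np.sin(a)),"lat",-d[0]*np.sin(a)+d[1]*np.cos(a),np.mean([s["wrist_force"] for s in S],0),S[-1]["width"],S[-1]["tool_rot"],S[-1]["t"])
P=cloud("side",np.load("sd.npy"));o=np.array([.508,.1425]);ex=np.array([np.cos(a),np.sin(a)]);l=(P[...,:2]-o)@ex;y=(P[...,:2]-o)@[-ex[1],ex[0]]
m=(abs(y)<.026)&(P[...,2]>.048)&(P[...,2]<.088)&(l>-.06)&(l<.03)&(im.max(2)<70);q=l[m]
print("flange front local",np.percentile(q,[5,25,50,75]).round(4),m.sum())
f=lambda i,x,y,w,h,s:cv2.resize(i[y:y+h,x:x+w],None,fx=s,fy=s,interpolation=cv2.INTER_CUBIC)
cv2.imwrite(sys.argv[1],np.hstack([f(im,230,200,66,75,6),f(it,245,185,66,75,6)]))
E
python3 st.py pics/s7.png
```

```text
[0.5109 0.1428 0.051 ] travel 0.03760934441344558 lat -0.0003979482079400835 [ 6.37780838 -3.76688585 -3.19639976] 0.44966345757040266 [ 2.11202682e-04  9.99346492e-01 -3.61356167e-02  8.72802823e-04] 13.475
flange front local [-0.0159 -0.0155 -0.0152 -0.0148] 313
```

View pics/s7.png

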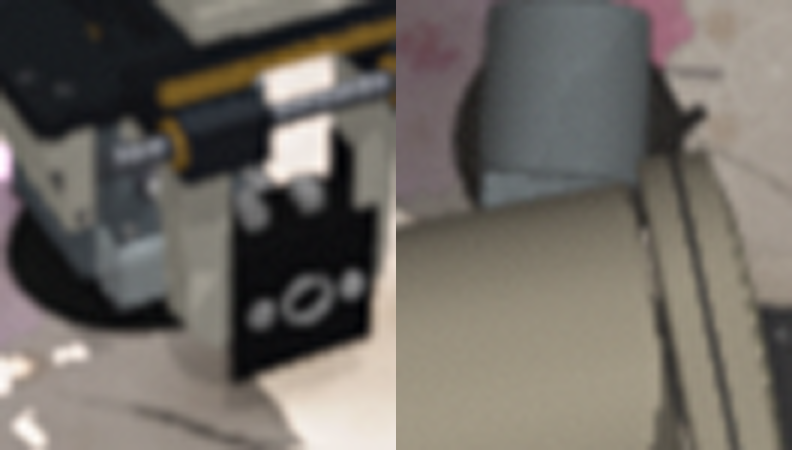

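The left crop shows the head pulled out with the bore at (308,298), and the rod rings hidden behind the left finger. I'll therefore compare travel from the flange depth with travel from the tool pose. They agree so far, at about 37.5 mm.

apply_moves(
  steps=[
    {"offset": [-0.4, 0.029, 0], "angular": [0, 0, 0], "gripper": 3},
    {"offset": [-0.4, 0.029, 0], "angular": [0, 0, 0], "gripper": 3},
    {"offset": [-0.3, 0.022, 0], "angular": [0, 0, 0], "gripper": 3},
    {"offset": [-0.2, 0.014, 0], "angular": [0, 0, 0], "gripper": 3},
    {"offset": [0, 0, 0], "angular": [0, 0, 0], "gripper": 3},
    {"offset": [0, 0, 0], "angular": [0, 0, 0], "gripper": 3},
  ],
)

```text
t: 14.32
position: [0.498, 0.1436, 0.051]
tool_rot: [0.0, 0.999, -0.036, 0.001]
wrist_force: [7.7, -4.6, -3.5]
width: 0.453
finger_force: 30.0
```

```bash
python3 st.py pics/s8.png; python3 - <<'E'
from h import *
a=np.radians(-4.2);o=np.array([.508,.1425]);ex=np.array([np.cos(a),np.sin(a)])
def fl(im,d,lo,hi):
    P=cloud("side",d);l=(P[...,:2]-o)@ex;y=(P[...,:2]-o)@[-ex[1],ex[0]]
    m=(abs(y)<.02)&(P[...,2]>.05)&(P[...,2]<.082)&(l>lo)&(l<hi)&(im.max(2)<70);return np.median(l[m]),l[m].mean(),m.sum()
h=[]
for t in "02":
    h.append(fl(cv2.imread(f"pics/side{t}.png"),np.load(f"side{t}.npy"),.015,.028))
n=fl(cv2.imread("pics/avs.png"),np.load("sd.npy"),-.045,-.015);print(h,n)
E
```

```text
[0.4981 0.1436 0.0511] travel 0.05039900243640565 lat -0.0005292094088887775 [ 8.15299752 -4.60830627 -3.79359217] 0.45117964998712473 [ 2.98523972e-04  9.99345622e-01 -3.61523136e-02  1.11750444e-03] 14.825
flange front local [-0.0287 -0.0283 -0.028  -0.0276] 316
[(np.float64(0.022399760424745722), np.float64(0.02234752172513888), np.int64(141)), (np.float64(0.02244124935209482), np.float64(0.022493033542739092), np.int64(172))] (np.float64(-0.02791487084072783), np.float64(-0.027781878565715987), np.int64(180))
```

Both measures give about 50.3 mm, at the mark. I'll add slightly under 1 mm so the ring is surely clear, then hold.

apply_moves(
  steps=[
    {"offset": [-0.08, 0, 0], "angular": [0, 0, 0], "gripper": 3},
    {"offset": [0, 0, 0], "angular": [0, 0, 0], "gripper": 3},
    {"offset": [0, 0, 0], "angular": [0, 0, 0], "gripper": 3},
    {"offset": [0, 0, 0], "angular": [0, 0, 0], "gripper": 3},
  ],
)

```text
t: 15.42
position: [0.4973, 0.1436, 0.0511]
tool_rot: [0.0, 0.999, -0.036, 0.001]
wrist_force: [7.6, -3.9, -4.9]
width: 0.451
finger_force: 30.0
```

```bash
python3 st.py pics/s9.png
```

```text
[0.4973 0.1436 0.051 ] travel 0.05118622050599802 lat -0.0005387336539143606 [ 8.24195947 -4.34917131 -4.60039225] 0.4513130659241542 [ 2.62387738e-04  9.99345404e-01 -3.61592408e-02  1.09712700e-03] 15.925
flange front local [-0.0295 -0.0291 -0.0288 -0.0285] 315
```

```bash
python3 -c "
from plant import *
print(sign_off())"
```

```text
the job is handed in; nothing more can be done
None
```

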